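Level the pouring turntable

TASK

Level the small pouring turntable: first click its round top on by one position so that the spirit level on it points straight at the red foot knob. Then take hold of the red knob, press it down until its foot stands on the brass pad, and, pressing, turn it until the bubble sits centred between the two black lines; finish holding the knob pressed down like that, without letting go, and leave the bottles, glasses and other things where they stand.

Things in the scene. Friction and masses are not known exactly. Their poses are not given: they have to be found in the camera images.
- base: Fixed dark steel base plate, 170 mm along x, 300 mm along y, 12 mm high; origin under its middle, z up. A grey platform (150 mm wide, top 36 mm up when level) is hinged on it along x at y = -130 mm. Turntable axis at x = 0, y = -40 mm; red knob with its foot at x = 0, y = +105 mm. A spring lifts the knob end, 12 mm above level at the knob, until 5 to 12 N on the knob push it down.
- turntable (a joint): Turn of the round wooden top (150 mm diameter, face about 58 mm up), rad, positive anticlockwise from above. Eight click positions 0.785 (45 degrees) apart, which it snaps into; about 5 N at its post moves it over a click. It starts at -0.785; the wanted next position is 0, where the level lies along the base's y axis, towards the knob.
- turntable_centre (a point): Centre of the wooden top's upper face, on its turning axis; turns with it.
- post_grip (a point): Grip point on the axis of the black upright handle post on the wooden top: 14 to 17 mm thick, its top 13 mm above this point, the wood 25 mm below. It stands 58 mm from the turntable's axis and goes round it on a circle; at turntable = 0 it is straight out on the base's -x side of that axis.
- level_centre (a point): Middle (bubble's height) of the spirit level's green tube (82 mm long, 22 mm thick, in a blue frame 102 x 32 mm, top 29 mm above the wood), 16 mm from the turntable's axis, away from the post. Two black rings round the tube, 18 mm to either side, are the lines. Its y axis runs along the tube, towards the knob when turntable = 0.
- bubble_centre (a point): Centre of the white bubble (24 mm long, 15 mm thick) in the green tube.
- bubble (a joint): Bubble's distance from the tube's middle, m, positive along the level's y axis (towards the knob when turntable = 0); stops at about +-0.027. It runs to the higher end, 0.8 m per rad of slope along the tube, and settles in about 1 s.
- foot_knob: Red round ribbed knob, 33 mm core (36 over ribs), 30 mm tall, on the foot's screw; origin at the centre of its underside. Clockwise from above screws the foot down 6 mm per rad and so raises the platform's knob end: 20 to 25 mm of bubble per rad. It starts 0.55 to 1.35 rad short of level (clockwise is the way) and takes 0.1 N m. While pressed it keeps its height as it turns; the platform moves.
- knob_grip (a point): Grip point on the red knob's axis, 16 mm above its underside and 14 mm below its top; grip across the diameter in any direction. With the foot on its pad it is 54 mm above the pad, 68 mm above the stand; it starts 15 to 21 mm higher.
- foot_end (a point): Lowest point of the levelling foot's black round end, under the red knob.
- seat_top (a point): Centre of the upper face of the brass pad on the base plate (26 mm diameter, 14 mm above the stand), on which the foot must stand.
- wine_a: Wine bottle with black neck, 74 mm diameter, 299 mm tall, a bystander to leave alone; origin at the centre of its underside.
- wine_b: Wine bottle with green neck, 74 mm diameter, 299 mm tall, a bystander to leave alone; origin at the centre of its underside.
- tumbler_0: Clear tall tumbler, 68 mm diameter, 102 mm tall, a bystander to leave alone; origin at the centre of its underside.
- bitters_a: Small bottle with yellow cap, 47 mm diameter, 138 mm tall, a bystander to leave alone; origin at the centre of its underside.
- shaker_tin: Steel shaker tin, 74 mm diameter, 156 mm tall, a bystander to leave alone; origin at the centre of its underside.
- order_pad: Lying order pad, 125 x 75 x 12 mm, a bystander to leave alone; origin at the centre of its underside.
- jigger: Steel double-cone jigger, 41 mm diameter, 97 mm tall, a bystander to leave alone; origin at the centre of its underside.

How it is judged (in metres and radians):
On the way:
1. the turntable has been clicked on to the next position, its level in line with the knob (value of joint turntable between -0.07 and 0.07 rad), for 0.3 s.
At the end, for the whole second after the job is handed in: The turntable stands in its position 0 (within 0.07 rad), the foot stands on its brass pad (gap under 1.5 mm), the bubble is within 6 mm of the tube's middle, and the fingers still hold the red knob (over 2 N), all through the last second (all of step 1 and value of joint bubble between -0.006 and 0.006 m and z of foot_end in the frame of seat_top below 0.0015 m and horizontal distance between foot_end and seat_top below 0.01 m and contact force between the fingers and foot_knob above 2 N); the arm keeps its last pose, push and grip.
It fails at once if a bottle, glass or other bystander is moved by more than 30 mm (distance of any of wine_a, wine_b, tumbler_0, bitters_a, shaker_tin, order_pad, jigger from where it was at the start of the episode above 0.03 m).
It also fails if it takes over 48 s, if anything falls off the work surface, if the arm or the gripper's body presses on something with over 40 N, if the wrist force passes 120 N, or if a joint passes its speed limit or range.

ROBOT

A 6-joint arm with a two-finger parallel gripper is mounted at the origin on a cart in front of the work surface, level with it; the furniture and walls round the work are solid. World frame = base frame: x ahead of the robot, y to its left, z up, the work surface at z = 0. Lengths are in mm, angles in rad, forces in N, time in s.
With the tool pointing down it reaches from about 350 to 875 mm from the base axis. Payload 4.2 kg.
Tool frame: the origin (TCP) lies between the finger pads; the fingertips stand 14 mm ahead of it and the grasp point (between the pads) lies 5 mm behind it; z points along the fingers, y is the line along which they close (so a half turn about z gives the same grasp; the last joint's range is limited). The gripper opens to 85 mm and grips with 20 to 120 N. Pads are 22 mm wide; open, the fingers measure 114 mm over their backs; the gripper's body (76 mm by 85 mm) begins 54 mm behind the grasp point. The pads swing forward as they close: fully open they stand 13 mm farther back than shut.
Start: joints at [0.259, 0.385, 0.008, 0, -1.194, -0.259], TCP at [624.979, 0.025, 245.312] pointing down, gripper open.
Joint ranges: [-3.14, 3.14], [-1.21, 2.06], [-1.07, 1.41], [-3.16, 2.05], [-2.99, -0.16], [-3.1, 3.1]. Speed limits (rad/s): [2.79, 2.79, 3.14, 3.14, 3.14, 3.14].

INTERFACE

Orientations are given as a unit quaternion [x, y, z, w].
In Python, from bench import * gives the robot as it stands.
- The arm moves only by the tool carry_out, never from a script. Its argument "motion" is a list of rows, each a list of 7 numbers: the turn, a rotation vector about the tool's x, y, z in rad, then the shift along the tool's x, y, z in mm, then the opening, from -1 (shut) to 1 (fully open), so that 0 is half open. A call has 1 to 5 rows; each row is the pose to reach, as a shift and turn from the pose commanded when the call began, along the tool's axes at that moment; what a row does not reach only later rows make up. A row lasts 1/8 s, in which the tool goes at most 62.5 mm and 10.7 degrees, less where a joint would pass 70% of its speed; a pose out of reach is approached as far as the arm can. A call with a gripper value outside its range is refused whole. The fingers move at their own pace and stop on an object; the grip force is fixed at half the most. Time passes only in rows, so rows that repeat a pose let the fingers close. It gives the time, the measured TCP pose, the force, the opening and the grip force at its end, in the units of the state.
- read_state(): the state, without advancing time (a new reading comes with each control period).
- get_image(name): name is "scene" or "side" or "wrist"; returns a dict with "color" (480x640x3 uint8, blue, green, red), "mtx" (3x3 intrinsics, pixels), "k1" (the pictures are not rectified: a ray, as slopes to the right and down, at radius r is drawn at 1 + k1 r^2 times it, then the intrinsics apply), "position" and "orientation" of the camera in the world. Camera axes: x right, y down, z forward; pixel columns grow to the right and rows downward; lengths in mm; the calibration is good to about 2 mm. A picture is of the moment at which its call begins. There is no depth.
- job_done(): hands the job in; it is judged then, once.
The state is a dict: "clock": time; "joints": joint angles; "joint_vel": joint speeds; "joint_efforts": joint torques, N m; "position": TCP position; "ee_rot": TCP orientation; "contact_force": force on the tool from outside, world axes, zero at the start; "wrist_torque": the same for the moment, N m; "gripper_width": finger opening in mm; "grasp_force": force on a finger pad.
Only numpy, scipy, OpenCV 4.12 (cv2) and the standard library are available. Lean on these libraries where they do the work, as an engineer would, in place of code of your own. Each camera call takes 0.05 s, during which the arm holds its last target. There are 200 camera calls.

## Working session

There is one attempt and no reset: what is moved stays moved. The work goes in short steps, Python scripts to look and compute and a tool call to move; the robot and the scene stay as the last step left them, time stands still between calls to the robot, and variables do not carry over. Pictures are saved under pics/ and viewed, at most 10 in all, crops included, and the job is handed in when it is done.

Besides the shell and the picture viewer there is one more tool, called after "Emit:" as a command line: name --pt "numbers of a row" for each row, then --argument value for the rest. carry_out: Moves the arm, as the interface text tells. Its arguments: {"type":"object","properties":{"motion":{"type":"array"}},"required":["motion"]}

```bash
mkdir -p pics
python3 - <<'E'
from bench import *
import cv2
s=read_state();print({k:s[k] for k in('clock','position','ee_rot','gripper_width')})
for n in("scene","side","wrist"):
    d=get_image(n);cv2.imwrite(f"pics/{n}0.png",d["color"]);print(n,d["mtx"],d["k1"],d["position"],d["orientation"])
E
```

```text
{'clock': 0.0, 'position': array([6.24463975e+02, 1.45661257e-02, 2.44220918e+02]), 'ee_rot': array([-0.70703512,  0.70717762,  0.00072811, -0.00078702]), 'gripper_width': 85.21159953297747}
scene [[508.2271063   0.        321.8176778]
 [  0.        508.2271063 241.9453701]
 [  0.          0.          1.       ]] 0.01978870016853527 [ 401.13011488  673.53082241 1128.57845073] [-0.1263861   0.94883908 -0.28744326  0.03327657]
side [[434.81165184   0.         322.58342821]
 [  0.         434.81165184 237.92661938]
 [  0.           0.           1.        ]] -0.04012322389925182 [260.33623106 774.27349785 472.23778171] [-0.16250838  0.82538247 -0.53332602  0.08887158]
wrist [[406.60820334   0.         324.97887266]
 [  0.         406.60820334 239.25041223]
 [  0.           0.           1.        ]] -0.0858759324978113 [624.58159905 -79.61541009 374.4350466 ] [ 2.67768238e-04  9.87509206e-01  1.57558642e-01 -8.78033902e-04]
```

View pics/scene0.png

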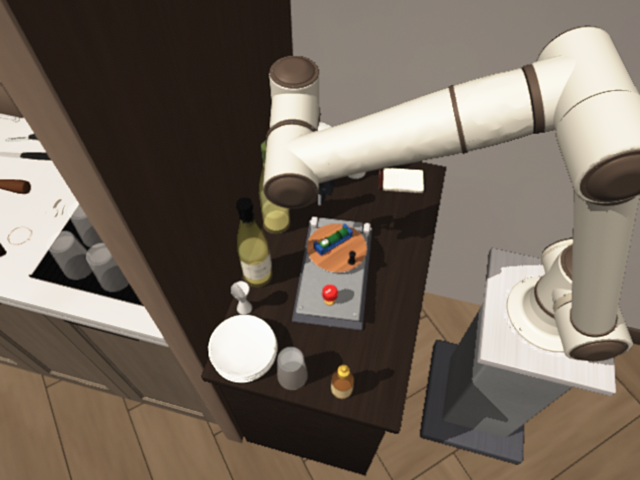

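View pics/side0.png

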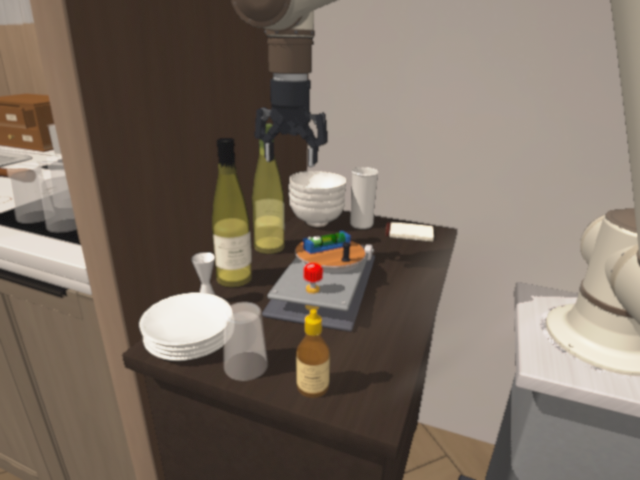

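View pics/wrist0.png

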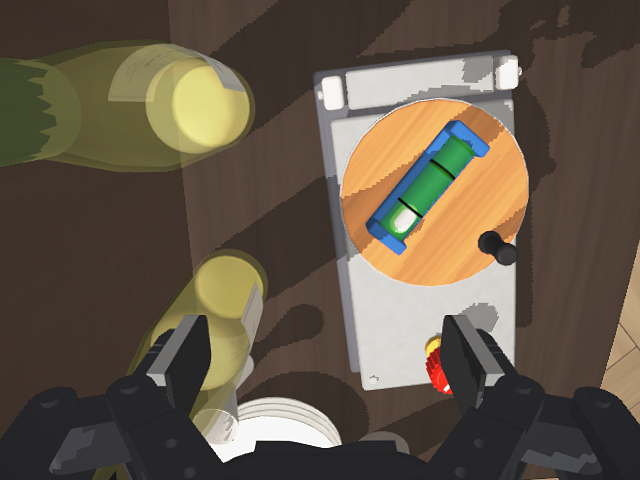

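The wrist view shows the wooden top centred near (435,192), the post top near (506,254), and the bubble near (404,218). The knob is near (440,370), partly hidden by a finger. In the scene view the knob is at (330,293) and the post at (352,258); in the side view the knob is at (313,272).

```bash
cat > h.py <<'E'
from bench import *
import cv2, numpy as np
from scipy.spatial.transform import Rotation as R
def ray(d,p):
    v=(np.array(p,float)-d["mtx"][:2,2])/[d["mtx"][0,0],d["mtx"][1,1]]
    u=v.copy()
    for _ in range(20): u=v/(1+d["k1"]*(u@u))
    r=R.from_quat(d["orientation"]).apply([*u,1]); return np.array(d["position"]),r/np.linalg.norm(r)
def plane(d,p,z):
    o,r=ray(d,p); return o+r*(z-o[2])/r[2]
def tri(rays):
    A=[np.eye(3)-np.outer(r,r) for o,r in rays]
    X=np.linalg.solve(sum(A),sum(a@o for a,(o,r) in zip(A,rays)))
    return X,[np.linalg.norm(a@(X-o)) for a,(o,r) in zip(A,rays)]
def mask(d,lo,hi,box=None):
    h=cv2.cvtColor(d["color"],cv2.COLOR_BGR2HSV); m=cv2.inRange(h,lo,hi)
    if box: z=np.zeros_like(m); x0,y0,x1,y1=box; z[y0:y1,x0:x1]=m[y0:y1,x0:x1]; m=z
    return m
def big(m):
    c=max(cv2.findContours(m,0,1)[0],key=cv2.contourArea); M=cv2.moments(c)
    return c,(M['m10']/M['m00'],M['m01']/M['m00'])
E
python3 - <<'E'
from h import *
S,D,W=[get_image(n) for n in("scene","side","wrist")]
red=((0,180,120),(6,255,255))
ps=big(mask(S,*red,(300,270,350,320)))[1]; pd=big(mask(D,*red,(290,250,340,300)))[1]
print("knob",ps,pd,tri([ray(S,ps),ray(D,pd)]))
for z in (80,85,90): print(z,plane(S,ps,z),plane(D,pd,z))
m=mask(W,(8,90,120),(22,255,255),(320,80,560,300)); c=big(m)[0]; e=cv2.fitEllipse(cv2.convexHull(c)); print("ell",e,plane(W,e[0],63))
blk=((0,0,0),(180,255,60))
pw=big(mask(W,*blk,(494,240,520,268)));print("post top w",pw[1],cv2.boundingRect(pw[0]))
pp=plane(W,pw[1],101);print(pp)
for n,d,b in(("s",S,(340,245,362,272)),("d",D,(338,238,356,268))):
    q=big(mask(d,*blk,b));print(n,q[1],cv2.boundingRect(q[0]),plane(d,q[1],85))
g=mask(W,(45,120,40),(80,255,255),(320,80,560,300)); gc=big(g); print("green",gc[1],cv2.minAreaRect(gc[0]),plane(W,gc[1],80))
# base edges: platform corner rays
cv2.imwrite("pics/c1.png",np.hstack([cv2.resize(S["color"][205:340,280:400],(480,540)),cv2.resize(D["color"][225:330,255:385],(320,258)).repeat(1,0) if 0 else cv2.resize(D["color"][225:330,255:335],(320,540))]))
E
```

```text
knob (329.5, 292.6244855967078) (312.98620188816267, 272.76978939724034) (array([517.83705485, 132.58823043,  86.62761688]), [np.float64(0.28747264889082547), np.float64(0.287472648890992)])
80 [518.32536939 129.00299643  80.        ] [522.49912721 121.74737451  80.        ]
85 [517.76654017 131.59950137  85.        ] [519.15723986 130.06536622  85.        ]
90 [517.20771096 134.19600631  90.        ] [515.81535251 138.38335793  90.        ]
ell ((434.62005615234375, 192.3515625), (180.5830535888672, 191.3509521484375), 45.910186767578125) [538.53570016 -16.11585846  63.        ]
post top w (505.9389124293785, 252.3781779661017) (494, 240, 26, 28)
[492.43391869  20.21406375 101.        ]
s (351.69803921568626, 257.84313725490193) (349, 252, 6, 12) [489.75051999  25.76341372  85.        ]
d (345.87068965517244, 250.6781609195402) (343, 243, 7, 18) [493.31514951  18.50655942  85.        ]
green (426.65922895748105, 187.65910499566132) ((426.63201904296875, 187.76126098632812), (28.894306182861328, 49.5091552734375), 39.559669494628906) [549.45459902 -23.06521518  80.        ]
```

Emit:
carry_out --pt "0 0 -0.17 -7 44 35 1" --pt "0 0 -0.34 -14 88 70 1" --pt "0 0 -0.52 -20 132 105 1" --pt "0 0 -0.52 -20 132 105 1" --pt "0 0 -0.52 -20 132 105 1"

```text
clock: 0.92
position: [494.2, 20.4, 141.1]
ee_rot: [0.865, -0.501, 0.001, -0.001]
contact_force: [-0.3, -0.5, 0.9]
gripper_width: 85.3
grasp_force: 0.0
```

Run:
```python
from h import *
W=get_image("wrist");s=read_state();print(s["position"],s["ee_rot"],s["joints"],s["contact_force"])
cv2.imwrite("pics/w1.png",W["color"])
m=mask(W,(0,0,0),(180,255,60))
print("TCP pix plane helper: image centre at z90",plane(W,(320,240),90))
```

```text
[494.91607936  20.51882419 141.50291417] [ 0.86509911 -0.50159801  0.00128847 -0.00114339] [ 3.70269166e-01  2.72288434e-01 -4.52298468e-01  7.80362156e-04
 -8.42813904e-01  1.49117241e-01] [-0.61921066  0.17382476  0.13680632]
TCP pix plane helper: image centre at z90 [506.18167096   4.29018701  90.        ]
```

View pics/w1.png

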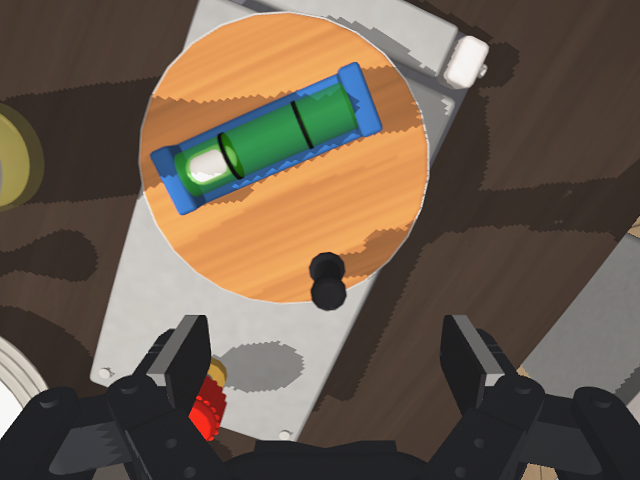

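The post top is at (328,291) and its foot at (326,267), midway between the fingers. I'll check the position by ray-casting, then descend.

Run:
```python
from h import *
W=get_image("wrist")
print(plane(W,(328,291),102),plane(W,(326,267),66))
c=big(mask(W,(8,90,120),(22,255,255),(120,0,440,310)))[0]; e=cv2.fitEllipse(cv2.convexHull(c)); print(e,plane(W,e[0],63))
```

```text
[493.40515913  20.66798234 102.        ] [492.90593237  23.46143061  66.        ]
((285.7114562988281, 158.02182006835938), (284.9718322753906, 289.9702453613281), 145.75149536132812) [539.74669943 -17.00299523  63.        ]
```

Emit:
carry_out --pt "0 0 0 0 0 30 1" --pt "0 0 0 0 0 52 1" --pt "0 0 0 0 0 52 0" --pt "0 0 0 0 0 52 -1" --pt "0 0 0 0 0 52 -1"

```text
clock: 1.65
position: [494.0, 20.3, 89.5]
ee_rot: [0.865, -0.502, 0.001, -0.001]
contact_force: [-0.1, -0.2, -0.1]
gripper_width: 32.1
grasp_force: 0.0
```

Emit:
carry_out --pt "0 0 0 0 0 0 -1" --pt "0 0 0 0 0 0 -1" --pt "0 0 0 0 0 0 -1"

```text
clock: 2.02
position: [492.8, 19.8, 89.3]
ee_rot: [0.865, -0.501, 0.0, 0.0]
contact_force: [-2.3, -0.4, 5.9]
gripper_width: 13.8
grasp_force: 58.3
```

Emit:
carry_out --pt "0 0 -0.157 4 8.2 0.4 -1" --pt "0 0 -0.314 9.2 15.6 0.8 -1" --pt "0 0 -0.471 15.5 22.2 1.2 -1" --pt "0 0 -0.628 22.8 27.7 1.6 -1" --pt "0 0 -0.785 30.8 31.9 2 -1"

```text
clock: 2.65
position: [482.6, -21.0, 87.4]
ee_rot: [0.992, -0.129, 0.003, -0.002]
contact_force: [0.3, 6.0, 0.5]
gripper_width: 14.0
grasp_force: 61.9
```

Emit:
carry_out --pt "0 0 0 0 0 0 -1" --pt "0 0 0 0 0 0 -1" --pt "0 0 0 0 0 0 -1"

```text
clock: 3.02
position: [482.6, -21.8, 87.3]
ee_rot: [0.991, -0.132, 0.002, -0.001]
contact_force: [3.2, 5.0, 3.2]
gripper_width: 13.6
grasp_force: 62.4
```

Run:
```python
from h import *
W=get_image("wrist");s=read_state();print(s["position"],s["ee_rot"],s["joints"],s["contact_force"])
cv2.imwrite("pics/w2.png",W["color"])
```

```text
[482.60087264 -21.8008923   87.27762028] [ 9.91209355e-01 -1.32282189e-01  2.21438103e-03 -7.30220876e-04] [ 2.92300578e-01  3.31938639e-01 -5.43130419e-01  7.77279111e-04
 -6.91090454e-01  1.01255514e+00] [3.0984262  4.15245384 4.95738378]
```

View pics/w2.png

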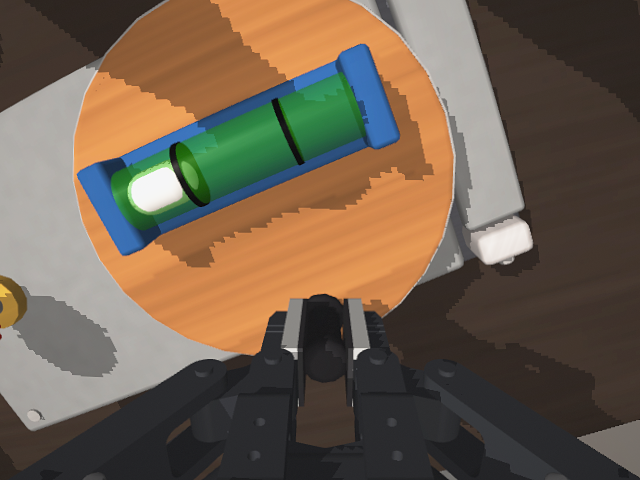

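The level (22.9° in the picture) is in line with the platform edge (about 21°), so I'll release and rise.

Emit:
carry_out --pt "0 0 0 0 0 0 0.2" --pt "0 0 0 0 0 0 0.5" --pt "0 0 0 0 0 0 0.5" --pt "0 0 0 0 0 -40 0.5" --pt "0 0 0 0 0 -80 1"

```text
clock: 3.7
position: [479.6, -23.0, 166.5]
ee_rot: [0.991, -0.133, -0.002, 0.001]
contact_force: [1.1, 0.2, -0.6]
gripper_width: 79.8
grasp_force: 0.0
```

Run:
```python
from h import *
S,D,W=[get_image(n) for n in("scene","side","wrist")];s=read_state();print(s["position"],s["ee_rot"],s["contact_force"])
cv2.imwrite("pics/w3.png",W["color"])
red=((0,180,120),(6,255,255))
ps=big(mask(S,*red,(300,270,350,320))); pd=big(mask(D,*red,(290,250,340,300)))
print("knob",cv2.boundingRect(ps[0]),cv2.boundingRect(pd[0]),tri([ray(S,ps[1]),ray(D,pd[1])]))
for n,hsv in (("blue",((105,130,60),(125,255,255))),("green",((45,120,40),(80,255,255)))):
    m=mask(W,*hsv); pts=np.argwhere(m)[:,::-1]; P=np.array([plane(W,p,82)[:2] for p in pts[::10]]); r=cv2.minAreaRect(P.astype(np.float32)); print(n,r)
```

```text
[481.29304276 -22.50744256 168.03342589] [ 9.91144214e-01 -1.32776047e-01  1.76502479e-03 -7.43230950e-04] [-0.90482623  1.17731226 -0.06675489]
knob (323, 285, 14, 16) (304, 263, 18, 19) (array([517.88906021, 132.55155328,  86.51381159]), [np.float64(0.3322508940166364), np.float64(0.33225089401652463)])
blue ((552.418212890625, -9.88167953491211), (31.549758911132812, 103.99762725830078), 7.270578384399414)
green ((552.4029541015625, -9.678909301757812), (21.4852352142334, 85.19242095947266), 7.1597819328308105)
```

View pics/w3.png

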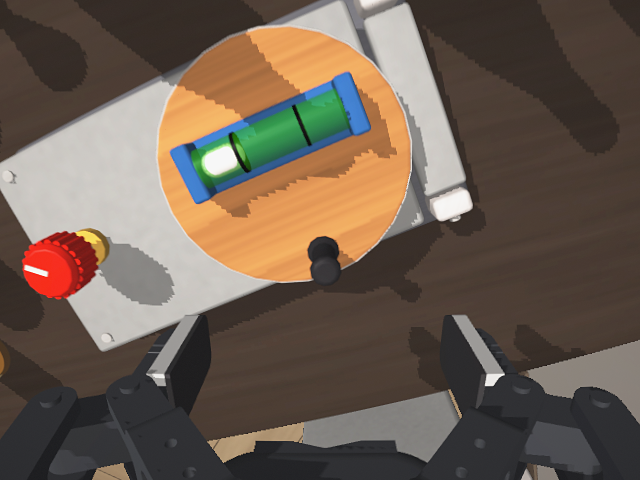

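The level lies at 7.2° in the world, matching the base's yaw of about 7°, so the click is done. The knob's top face is at (47,272) with its white mark.

Run:
```python
from h import *
W=get_image("wrist")
# bright top face
c=big(mask(W,(0,200,190),(8,255,255),(0,200,130,320)))
print(c[1],cv2.boundingRect(c[0]),plane(W,(47,272),100),plane(W,c[1],100))
print(plane(W,(8,176),45),plane(W,(106,338),45), plane(W,(452,205),45))
```

```text
(44.077642491618136, 267.6173460384683) (18, 238, 50, 61) [517.86946044 127.13887439 100.        ] [520.68013471 127.59385174 100.        ]
[576.53971942 170.03219769  45.        ] [447.29686017 154.64623281  45.        ] [ 479.60094619 -106.22200332   45.        ]
```

Emit:
carry_out --pt "0 0 0 0 -50 10 1" --pt "0 0 0 -1 -105 20 1" --pt "0 0 0 -1.5 -155 30 1" --pt "0 0 0 -1.5 -155 30 1" --pt "0 0 0 -1.5 -155 30 1"

```text
clock: 4.53
position: [518.7, 126.8, 134.7]
ee_rot: [0.991, -0.133, -0.002, 0.001]
contact_force: [-0.5, -0.4, -1.5]
gripper_width: 85.5
grasp_force: 0.0
```

Run:
```python
from h import *
W=get_image("wrist");s=read_state();print(s["position"],s["ee_rot"],s["joints"],s["contact_force"])
cv2.imwrite("pics/w4.png",W["color"])
c=big(mask(W,(0,200,190),(8,255,255)));r=cv2.boundingRect(c[0]);ce=(r[0]+r[2]/2,r[1]+r[3]/2);print(c[1],r,plane(W,ce,101))
```

```text
[518.88317945 126.42175701 135.25613371] [ 9.91130097e-01 -1.32887077e-01 -1.20652221e-03  8.36855160e-04] [ 5.42743214e-01  3.42231317e-01 -3.64052819e-01 -2.67779842e-04
 -8.67441780e-01  7.61663664e-01] [0.62063327 0.38498372 0.91012264]
(313.8221882172915, 291.6149961744453) (279, 260, 70, 66) [520.79491683 131.40822801 101.        ]
```

View pics/w4.png

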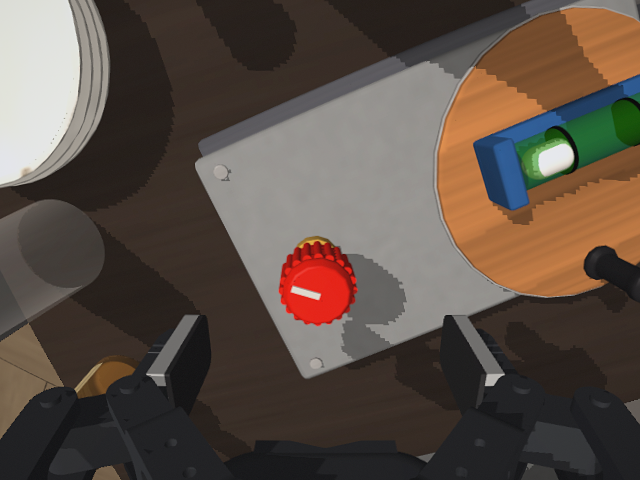

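The knob's top is at (317,291), within 4 mm of centre between the fingers. The bitters cap at (105,378) is near the left finger, so I'll check that clearance.

Run:
```python
from h import *
S,D=[get_image(n) for n in("scene","side")]
y=((20,180,120),(32,255,255))
a=big(mask(S,*y,(325,355,360,385)));b=big(mask(D,*y,(300,305,330,335)));print(a[1],b[1],tri([ray(S,a[1]),ray(D,b[1])]))
```

```text
Traceback (most recent call last):
  File "h.py", line 20, in big
    c=max(cv2.findContours(m,0,1)[0],key=cv2.contourArea); M=cv2.moments(c)
ValueError: max() iterable argument is empty
```

Run:
```python
from h import *
S=get_image("scene");S["color"]=cv2.imread("pics/scene0.png")
D=get_image("side");D["color"]=cv2.imread("pics/side0.png")
y=((15,150,110),(35,255,255))
a=big(mask(S,*y,(325,355,360,385)));b=big(mask(D,*y,(300,305,330,335)));print(a[1],b[1],tri([ray(S,a[1]),ray(D,b[1])]))
```

```text
(342.67167919799493, 371.8045112781955) (312.4313173933427, 322.219878105954) (array([442.49866178, 319.04413994, 121.80363122]), [np.float64(0.11000372365474698), np.float64(0.11000372365465066)])
```

Emit:
carry_out --pt "0 0 0 0.4 -3.8 20 1" --pt "0 0 0 0.4 -3.8 52 1" --pt "0 0 0 0.4 -3.8 52 0.5" --pt "0 0 0 0.4 -3.8 52 -0.5" --pt "0 0 0 0.4 -3.8 52 -1"

```text
clock: 5.4
position: [521.7, 130.7, 85.8]
ee_rot: [0.991, -0.132, 0.001, -0.0]
contact_force: [-0.1, -11.4, 2.7]
gripper_width: 32.0
grasp_force: 17.6
```

Emit:
carry_out --pt "0 0 0 0 0 0 -1" --pt "0 0 0 0 0 0 -1" --pt "0 0 0 0 0 0 -1" --pt "0 0 0 0 0 0 -1"

```text
clock: 5.9
position: [521.7, 130.7, 84.7]
ee_rot: [0.991, -0.132, 0.0, 0.0]
contact_force: [1.2, -5.2, 3.4]
gripper_width: 31.0
grasp_force: 59.0
```

Emit:
carry_out --pt "0 0 0 0 -0.5 3 -1" --pt "0 0 0 0 -1 6 -1" --pt "0 0 0 0 -1.5 9 -1" --pt "0 0 0 0 -2 12 -1" --pt "0 0 0 0 -2 12 -1"

```text
clock: 6.52
position: [521.4, 132.1, 72.8]
ee_rot: [0.991, -0.132, -0.001, 0.001]
contact_force: [-0.7, -4.8, 7.3]
gripper_width: 30.6
grasp_force: 58.7
```

Emit:
carry_out --pt "0 0 0 0 -0.3 2 -1" --pt "0 0 0 0 -0.5 4 -1" --pt "0 0 0 0 -0.5 4 -1"

```text
clock: 6.9
position: [521.3, 132.3, 69.4]
ee_rot: [0.991, -0.132, -0.001, 0.002]
contact_force: [-1.8, -5.6, 10.0]
gripper_width: 31.0
grasp_force: 58.9
```

Emit:
carry_out --pt "0 0 0 0 -0.2 2 -1" --pt "0 0 0 0 -0.2 2 -1"

```text
clock: 7.15
position: [521.5, 132.7, 68.7]
ee_rot: [0.991, -0.132, -0.0, 0.002]
contact_force: [-4.7, -5.8, 19.2]
gripper_width: 31.2
grasp_force: 59.8
```

Emit:
carry_out --pt "0 0 0.12 0 0 0.5 -1" --pt "0 0 0.24 0 0 0.5 -1" --pt "0 0 0.36 0 0 0.5 -1" --pt "0 0 0.48 0 0 0.5 -1" --pt "0 0 0.48 0 0 0.5 -1"

```text
clock: 7.78
position: [520.8, 131.5, 68.6]
ee_rot: [0.931, -0.364, -0.001, 0.003]
contact_force: [-6.1, -10.2, 22.8]
gripper_width: 31.2
grasp_force: 60.3
```

Emit:
carry_out --pt "0 0 0 0 0 0 -1" --pt "0 0 0 0 0 0 -1" --pt "0 0 0 0 0 0 -1" --pt "0 0 0 0 0 0 -1" --pt "0 0 0 0 0 0 -1"

```text
clock: 8.4
position: [520.8, 131.5, 68.6]
ee_rot: [0.931, -0.364, -0.001, 0.003]
contact_force: [-5.5, -8.0, 22.8]
gripper_width: 31.0
grasp_force: 60.3
```

Run:
```python
from h import *
for n in("scene","side","wrist"): cv2.imwrite(f"pics/t1{n}.png",get_image(n)["color"])
a=[cv2.imread(f"pics/t1{n}.png") for n in("scene","side","wrist")]
v=np.hstack([cv2.resize(a[0][210:330,290:380],(225,300)),cv2.resize(a[1][215:315,270:390],(360,300))])
w=cv2.resize(a[2],(400,300)); cv2.imwrite("pics/t1.png",np.vstack([v,cv2.copyMakeBorder(w,0,0,0,185,0)]))
```

```text
(no output)
```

View pics/t1.png

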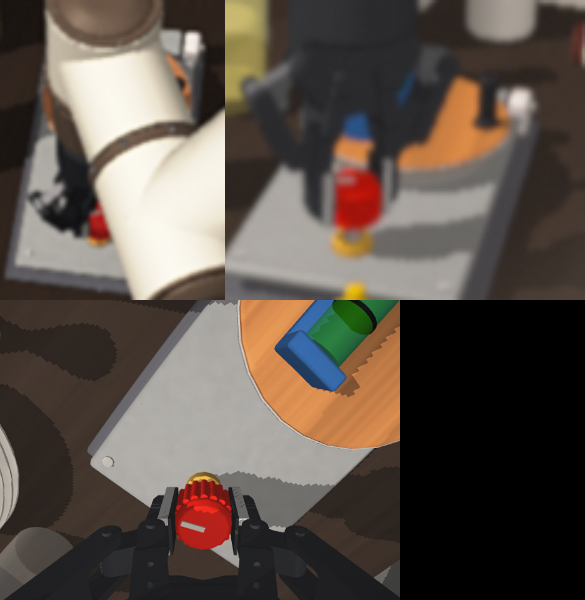

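The bubble is out of sight beyond the near ring, and turning on from this grip would swing the level out of the picture. I'll regrasp with more wrist yaw so the near ring is visible during the rest of the turn.

Emit:
carry_out --pt "0 0 0 0 0 0 0.0" --pt "0 0 0 0 0 0 0.4" --pt "0 0 0 1 1 -8 0.4" --pt "0 0 -0.17 2.3 1.9 -16 0.4" --pt "0 0 -0.34 2.3 1.9 -16 0.4"

```text
clock: 9.18
position: [523.0, 131.1, 82.6]
ee_rot: [0.98, -0.199, 0.001, -0.001]
contact_force: [-0.3, -0.1, 0.3]
gripper_width: 60.2
grasp_force: 0.0
```

Emit:
carry_out --pt "0 0 -0.17 0 0 0 0.4" --pt "0 0 -0.34 0 0 0 0.4" --pt "0 0 -0.45 0 0 0 0.4" --pt "0 0 -0.45 0 0 0 0.4"

```text
clock: 9.68
position: [522.5, 130.9, 81.9]
ee_rot: [1.0, 0.022, 0.0, -0.0]
contact_force: [-0.8, 0.2, 0.1]
gripper_width: 59.5
grasp_force: 0.0
```

Run:
```python
from h import *
W=get_image("wrist");s=read_state();print(s["position"],s["ee_rot"],s["joints"],s["contact_force"])
c=big(mask(W,(0,170,100),(8,255,255)));r=cv2.boundingRect(c[0]);print(c[1],r,plane(W,c[1],95))
```

```text
[522.48345702 130.85891465  81.86530037] [ 9.99774974e-01  2.12128741e-02  7.40337198e-05 -9.74509237e-05] [ 5.46573130e-01  4.18499044e-01 -4.11182285e-01 -1.39802524e-04
 -7.40889155e-01  1.06675527e+00] [-0.06768139 -0.0914754   0.98160701]
(324.86716119828816, 347.7230242510699) (275, 291, 103, 112) [525.79301282 131.33561736  95.        ]
```

Emit:
carry_out --pt "0 0 0 0 0 0 -0.5" --pt "0 0 0 0 0 0 -1" --pt "0 0 0 0 0 0 -1" --pt "0 0 0 0 0 0 -1" --pt "0 0 0 0 0 0 -1"

```text
clock: 10.35
position: [522.5, 131.0, 82.1]
ee_rot: [1.0, 0.022, 0.0, -0.0]
contact_force: [-2.6, 2.3, 3.5]
gripper_width: 31.4
grasp_force: 59.2
```

Emit:
carry_out --pt "0 0 0 0 -0.7 4 -1" --pt "0 0 0 0 -1.2 8 -1" --pt "0 0 0 0 -1.7 11 -1" --pt "0 0 0 0 -2 13 -1" --pt "0 0 0 0 -2 13 -1"

```text
clock: 10.98
position: [522.3, 132.3, 69.6]
ee_rot: [1.0, 0.023, -0.0, 0.001]
contact_force: [-4.2, 1.7, 8.9]
gripper_width: 30.8
grasp_force: 58.5
```

Emit:
carry_out --pt "0 0 0 0 0 2 -1" --pt "0 0 0 0 0 3 -1" --pt "0 0 0 0 0 3 -1"

```text
clock: 11.35
position: [522.4, 132.5, 67.7]
ee_rot: [1.0, 0.023, 0.0, 0.001]
contact_force: [-5.2, 2.9, 14.4]
gripper_width: 31.1
grasp_force: 58.9
```

Emit:
carry_out --pt "0 0 0 0 0 1.5 -1" --pt "0 0 0.12 0 0 2 -1" --pt "0 0 0.24 0 0 2 -1" --pt "0 0 0.36 0 0 2 -1" --pt "0 0 0.47 0 0 2 -1"

```text
clock: 11.98
position: [522.0, 131.2, 67.0]
ee_rot: [0.977, -0.212, -0.0, 0.002]
contact_force: [-7.2, -2.3, 24.3]
gripper_width: 31.2
grasp_force: 60.1
```

Emit:
carry_out --pt "0 0 0 0 0 0 -1" --pt "0 0 0 0 0 0 -1" --pt "0 0 0 0 0 0 -1" --pt "0 0 0 0 0 0 -1" --pt "0 0 0 0 0 0 -1"

```text
clock: 12.6
position: [522.0, 131.2, 67.0]
ee_rot: [0.978, -0.211, -0.0, 0.002]
contact_force: [-7.7, -2.3, 24.1]
gripper_width: 31.1
grasp_force: 60.0
```

Run:
```python
from h import *
W=get_image("wrist");cv2.imwrite("pics/t2.png",W["color"])
m=mask(W,(0,0,200),(180,60,255),(330,0,640,300));print("white px",cv2.countNonZero(m))
```

```text
white px 158
```

View pics/t2.png

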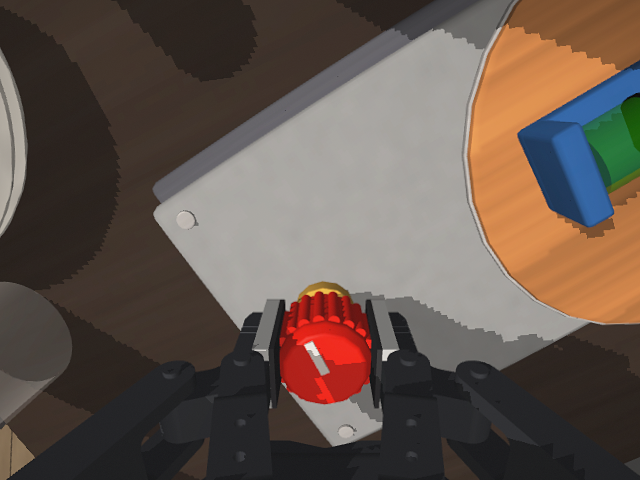

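In this view only the blue frame's end, at (570,170), and the start of the tube show; the near ring is just out of frame at the right. I'll turn a little further and read the tube numerically.

Emit:
carry_out --pt "0 0 0.1 0 0 0 -1" --pt "0 0 0.2 0 0 0 -1" --pt "0 0 0.2 0 0 0 -1" --pt "0 0 0.2 0 0 0 -1" --pt "0 0 0.2 0 0 0 -1"

```text
clock: 13.28
position: [521.7, 130.6, 67.0]
ee_rot: [0.952, -0.307, -0.0, 0.002]
contact_force: [-8.5, -4.4, 24.0]
gripper_width: 30.9
grasp_force: 60.3
```

Emit:
carry_out --pt "0 0 0 0 0 0 -1" --pt "0 0 0 0 0 0 -1" --pt "0 0 0 0 0 0 -1" --pt "0 0 0 0 0 0 -1"

```text
clock: 13.78
position: [521.6, 130.6, 67.0]
ee_rot: [0.952, -0.307, -0.0, 0.002]
contact_force: [-7.1, -4.2, 25.0]
gripper_width: 31.2
grasp_force: 60.3
```

```bash
cat > b.py <<'E'
from h import *
import sys
W=get_image("wrist");cv2.imwrite(f"pics/{sys.argv[1]}.png",W["color"])
s=read_state();print(s["position"].round(1),s["ee_rot"].round(3),s["contact_force"].round(1),s["joints"][5])
# level frame: centre & axis on world plane z=77; profile along the tube axis
a=np.radians(7.2);ux=np.array([np.cos(a),np.sin(a)]);uy=np.array([-np.sin(a),np.cos(a)])
c=np.array([539.3,-16.7])+16*ux+1.5*uy   # level
Rt=R.from_quat(W["orientation"]).inv()
def proj(X):
    q=Rt.apply(np.array(X)-W["position"]);u=q[:2]/q[2];u=u*(1+W["k1"]*(u@u));return u*np.diag(W["mtx"])[:2]+W["mtx"][:2,2]
for t in np.arange(48,-20,-2):
    p=proj([*(c+t*uy),80]);x,y=p.astype(int)
    if 0<=x<640 and 0<=y<480: print(int(t),(x,y),W["color"][y,x])
E
python3 b.py t3
```

```text
[521.6 130.6  67. ] [ 0.952 -0.307 -0.     0.002] [-7.7 -4.6 25.8] 0.3949246700524123
48 (np.int64(543), np.int64(115)) [166 104  53]
46 (np.int64(548), np.int64(110)) [164 103  55]
44 (np.int64(553), np.int64(105)) [56 78 31]
42 (np.int64(559), np.int64(100)) [ 61 123  41]
40 (np.int64(564), np.int64(96)) [ 60 122  40]
38 (np.int64(570), np.int64(91)) [ 62 124  42]
36 (np.int64(575), np.int64(86)) [ 61 123  41]
34 (np.int64(581), np.int64(81)) [ 61 122  41]
32 (np.int64(586), np.int64(77)) [ 62 122  42]
30 (np.int64(591), np.int64(72)) [ 45 112  35]
28 (np.int64(597), np.int64(67)) [13 97 30]
26 (np.int64(602), np.int64(63)) [11 96 29]
24 (np.int64(607), np.int64(58)) [12 94 30]
22 (np.int64(613), np.int64(53)) [15 95 31]
20 (np.int64(618), np.int64(49)) [13 94 30]
18 (np.int64(623), np.int64(44)) [21 20 21]
16 (np.int64(628), np.int64(39)) [ 61 141  80]
14 (np.int64(633), np.int64(35)) [ 64 145  84]
12 (np.int64(639), np.int64(30)) [125 197 133]
```

```bash
python3 -c "
import cv2;a=cv2.imread('pics/t3.png')[0:150,490:640];cv2.imwrite('pics/t3c.png',cv2.resize(a,(600,600),interpolation=2))"
```

```text
(no output)
```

View pics/t3c.png

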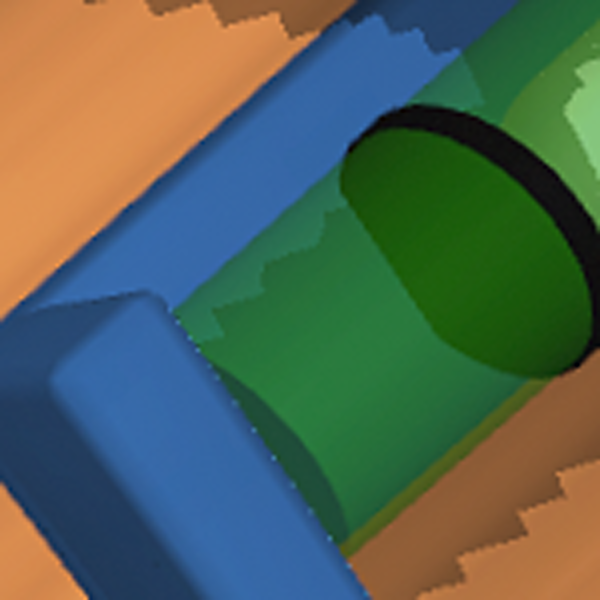

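The bubble's rounded end reaches at least to the near ring: its yellowish outline is at crop (505,110), touching the ring's far side. The bubble is therefore several mm too far toward the knob. I'll put numbers on it.

Run:
```python
from h import *
W=get_image("wrist");a=cv2.imread("pics/t3.png").astype(int)
an=np.radians(7.2);ux=np.array([np.cos(an),np.sin(an)]);uy=np.array([-np.sin(an),np.cos(an)])
c=np.array([539.3,-16.7])+16*ux+1.5*uy
for y in range(4,64,6):
    row=[]
    for x in range(604,640,5):
        q=plane(W,(x,y),80)[:2]-c; row.append(f"{q@uy:.0f},{q@ux:.0f}:{a[y,x,1]}/{a[y,x,2]}")
    print(y,*row)
print(W["position"])
```

```text
4 17,13:68/38 15,12:67/37 14,11:68/36 13,10:88/32 12,9:94/33 10,8:98/33 9,7:103/36 8,6:107/42
10 17,11:68/38 16,10:82/31 15,9:92/34 14,8:96/34 13,8:99/32 11,7:103/34 10,6:119/65 9,5:127/72
16 18,10:100/38 17,9:94/32 16,8:99/35 15,7:102/35 14,6:105/35 12,5:124/71 11,4:128/69 10,3:185/128
22 19,9:111/39 18,8:113/40 17,7:103/35 16,6:105/34 14,5:125/69 13,4:131/74 12,3:182/127 11,2:194/132
28 20,7:7/12 19,6:111/37 18,6:108/37 17,5:123/66 15,4:129/70 14,3:136/75 13,2:195/133 12,1:197/132
34 21,6:11/14 20,5:16/17 19,4:15/17 18,3:126/65 16,2:134/73 15,1:141/80 14,0:168/107 13,-1:197/133
40 22,5:88/26 21,4:89/26 20,3:10/13 18,2:17/18 17,1:10/16 16,-0:144/83 15,-1:147/87 13,-2:198/134
46 23,4:89/26 22,3:92/27 21,2:92/27 19,1:91/26 18,-0:18/19 17,-1:17/19 16,-2:149/87 14,-3:150/91
52 24,2:93/27 23,1:94/27 22,0:93/29 20,-1:94/28 19,-2:98/29 18,-3:17/18 17,-4:15/15 15,-5:146/88
58 25,1:94/26 24,-0:96/30 22,-1:95/29 21,-2:94/31 20,-3:93/26 19,-4:97/30 17,-5:19/19 16,-6:30/22
[586.50702307  84.6321082  197.126759  ]
```

The bubble end is at about +19, so the bubble sits near +7 mm and has to come back about 0.3 rad anticlockwise. I'll regrasp with the wrist turned 0.35 rad clockwise, so the final view again shows the ring.

Emit:
carry_out --pt "0 0 0 0 0 0 0.0" --pt "0 0 0 0 0 0 0.4" --pt "0 0 0 1 1 -8 0.4" --pt "0 0 0.17 2 2.2 -16 0.4" --pt "0 0 0.35 2 2.2 -16 0.4"

```text
clock: 14.5
position: [523.2, 129.7, 80.5]
ee_rot: [0.882, -0.471, 0.0, -0.0]
contact_force: [0.8, 1.1, -0.4]
gripper_width: 59.8
grasp_force: 0.0
```

Emit:
carry_out --pt "0 0 0 0 0 0 0.4" --pt "0 0 0 0 0 0 -0.5" --pt "0 0 0 0 0 0 -1" --pt "0 0 0 0 0 0 -1" --pt "0 0 0 0 0 0 -1"

```text
clock: 15.12
position: [521.0, 128.7, 79.6]
ee_rot: [0.883, -0.469, -0.001, 0.002]
contact_force: [-4.8, -1.9, 4.5]
gripper_width: 31.0
grasp_force: 58.9
```

Emit:
carry_out --pt "0 0 0 0 0 0 -1" --pt "0 0 0 0 0 0 -1"

```text
clock: 15.38
position: [521.0, 128.7, 79.6]
ee_rot: [0.883, -0.469, -0.001, 0.002]
contact_force: [-5.3, -3.1, 4.2]
gripper_width: 30.9
grasp_force: 58.9
```

Emit:
carry_out --pt "0 0 0 -0.7 -0.3 4 -1" --pt "0 0 0 -1.2 -0.6 8 -1" --pt "0 0 0 -1.7 -0.9 11 -1" --pt "0 0 0 -2 -1 14 -1" --pt "0 0 0 -2 -1 14 -1"

```text
clock: 16.0
position: [520.9, 130.0, 69.6]
ee_rot: [0.884, -0.468, -0.0, 0.003]
contact_force: [-11.8, -5.7, 29.7]
gripper_width: 31.3
grasp_force: 61.3
```

Emit:
carry_out --pt "0 0 0 0 0 2 -1" --pt "0 0 0 0 0 3 -1" --pt "0 0 0 0 0 3 -1"

```text
clock: 16.38
position: [521.1, 130.0, 69.2]
ee_rot: [0.884, -0.467, 0.0, 0.003]
contact_force: [-17.1, -5.9, 45.9]
gripper_width: 31.3
grasp_force: 63.0
```

Emit:
carry_out --pt "0 0 0 -0.5 0.8 -3.5 -1" --pt "0 0 -0.1 -0.5 0.8 -3.5 -1" --pt "0 0 -0.2 -0.5 0.8 -3.5 -1" --pt "0 0 -0.31 -0.5 0.8 -3.5 -1" --pt "0 0 -0.31 -0.5 0.8 -3.5 -1"

```text
clock: 17.0
position: [521.5, 130.8, 69.9]
ee_rot: [0.946, -0.325, 0.001, 0.001]
contact_force: [-9.1, -4.3, 22.9]
gripper_width: 31.3
grasp_force: 60.6
```

Emit:
carry_out --pt "0 0 0 0 0 0 -1" --pt "0 0 0 0 0 0 -1" --pt "0 0 0 0 0 0 -1" --pt "0 0 0 0 0 0 -1" --pt "0 0 0 0 0 0 -1"

```text
clock: 17.62
position: [521.5, 130.8, 69.9]
ee_rot: [0.946, -0.325, 0.001, 0.001]
contact_force: [-7.6, -3.6, 23.9]
gripper_width: 31.1
grasp_force: 60.6
```

```bash
python3 b.py t4|tail -14
python3 - <<'E'
from h import *
W=get_image("wrist");a=W["color"].astype(int)
an=np.radians(7.2);ux=np.array([np.cos(an),np.sin(an)]);uy=np.array([-np.sin(an),np.cos(an)])
c=np.array([539.3,-16.7])+16*ux+1.5*uy
for y in range(1,45,5):
    print(y,*[f"{q@uy:.0f},{q@ux:.0f}:{a[y,x,1]}/{a[y,x,2]}" for x in range(599,640,5) for q in [plane(W,(x,y),80)[:2]-c]])
E
```

```text
32 (np.int64(571), np.int64(66)) [ 63 126  42]
30 (np.int64(576), np.int64(61)) [11 98 29]
28 (np.int64(581), np.int64(56)) [13 99 30]
26 (np.int64(586), np.int64(51)) [11 99 30]
24 (np.int64(591), np.int64(46)) [13 98 29]
22 (np.int64(596), np.int64(41)) [13 98 29]
20 (np.int64(602), np.int64(37)) [15  9 14]
18 (np.int64(607), np.int64(32)) [27 41 23]
16 (np.int64(612), np.int64(27)) [ 52 132  70]
14 (np.int64(617), np.int64(22)) [ 53 134  70]
12 (np.int64(622), np.int64(18)) [ 61 140  80]
10 (np.int64(626), np.int64(13)) [ 67 144  85]
8 (np.int64(631), np.int64(8)) [126 199 134]
6 (np.int64(636), np.int64(3)) [117 194 126]
1 15,8:101/36 14,7:103/35 12,6:107/37 11,5:122/65 10,4:128/70 9,3:134/75 7,2:165/106 6,1:197/132 5,0:238/236
6 16,7:104/36 14,6:108/37 13,5:110/35 12,4:124/65 11,3:131/70 9,2:139/79 8,1:201/136 7,0:197/133 6,-1:239/240
11 16,6:107/35 15,5:112/37 14,4:118/54 13,3:125/64 12,2:133/73 10,1:142/80 9,0:202/138 8,-1:198/135 7,-2:198/134
16 17,5:112/38 16,4:113/37 15,3:125/61 14,2:127/66 12,1:135/72 11,0:143/82 10,-1:147/88 9,-2:200/135 7,-3:197/134
21 18,4:114/38 17,3:117/37 16,2:122/51 14,1:130/67 13,-0:135/74 12,-1:142/82 11,-2:147/87 10,-3:162/104 8,-4:147/92
26 19,3:12/16 18,2:118/39 16,1:118/36 15,-0:132/69 14,-1:134/73 13,-2:139/79 12,-3:144/83 10,-4:144/85 9,-5:180/127
31 20,2:19/20 19,1:17/19 17,-0:122/40 16,-1:125/57 15,-2:135/73 14,-3:136/75 12,-4:137/79 11,-5:140/84 10,-6:141/85
36 21,1:99/30 19,-0:20/22 18,-1:18/20 17,-2:120/42 16,-3:118/39 15,-4:131/72 13,-5:133/76 12,-6:132/77 11,-8:135/83
41 21,-0:97/30 20,-1:93/30 19,-2:20/20 18,-3:18/19 17,-4:114/38 15,-5:113/39 14,-7:108/36 13,-8:105/35 12,-9:101/37
```

The bubble end now shows clear of the ring, at apparent t of about 16.3 against the ring's 18.7. Correcting for height parallax, that puts the bubble a few mm on the far side. I'll calibrate that offset with the stored picture w4, where the bubble stood at its +27 stop.

Run:
```python
from h import *
W=get_image("wrist");s=read_state()
Rt=R.from_quat(s["ee_rot"]);Rc=Rt.inv()*R.from_quat(W["orientation"]);pc=Rt.inv().apply(W["position"]-s["position"])
def cam(p,q): r=R.from_quat(q);return dict(W,position=np.array(p)+r.apply(pc),orientation=(r*Rc).as_quat())
an=np.radians(7.2);ux=np.array([np.cos(an),np.sin(an)]);uy=np.array([-np.sin(an),np.cos(an)])
c=np.array([539.3,-16.7])+16*ux
d=cam([518.883,126.422,135.256],[.99113,-.132887,-.0012,.0008]);a=cv2.imread("pics/w4.png").astype(int)
rt=R.from_quat(d["orientation"]).inv()
def proj(X):
    q=rt.apply(np.array(X)-d["position"]);u=q[:2]/q[2];u=u*(1+d["k1"]*(u@u));return u*np.diag(d["mtx"])[:2]+d["mtx"][:2,2]
print(d["position"], [( (d["position"][:2]-c)@v).round() for v in(ux,uy)])
for sft in(-6,-4,-2,0,2):
    o=[]
    for t in range(58,0,-1):
        x,y=proj([*(c+t*uy+sft*ux),83+.051*(t)]).astype(int)
        if 0<=x<640 and 0<=y<480: o.append(f"{t}:{a[y,x,0]}/{a[y,x,1]}/{a[y,x,2]}")
    print(sft,*o)
```

```text
[596.0329253  105.70871393 265.19313626] [np.float64(56.0), np.float64(114.0)]
-6 58:81/53/29 57:82/52/29 56:82/53/30 55:84/54/30 54:85/54/30 53:85/55/32 52:115/72/39 51:143/90/47 50:149/93/47 49:149/93/48 48:149/93/48 47:149/92/48 46:148/92/48 45:148/92/48 44:147/91/48 43:134/83/44 42:62/70/30 41:50/72/28 40:55/110/70 39:61/131/79 38:62/134/81 37:67/137/86 36:65/136/84 35:99/171/117 34:160/203/168 33:233/233/232 32:234/232/231 31:232/232/231 30:230/232/231 29:229/232/231 28:230/232/231 27:230/232/231 26:228/232/230 25:228/232/230 24:229/232/230 23:229/232/230 22:229/231/230 21:227/232/230 20:228/232/230 19:226/231/230 18:221/228/230 17:211/220/227 16:36/38/38 15:13/11/13 14:42/79/29 13:52/102/33 12:52/103/35 11:50/102/33 10:51/101/33 9:52/101/34 8:51/100/32 7:51/101/33 6:52/101/35 5:51/101/34 4:50/101/33 3:51/101/34 2:51/102/34 1:51/100/33
-4 58:82/52/31 57:82/52/29 56:82/53/30 55:84/54/31 54:86/56/31 53:85/55/31 52:117/73/39 51:144/90/47 50:150/94/49 49:150/94/49 48:149/93/48 47:148/92/48 46:147/92/48 45:147/91/47 44:145/91/46 43:128/80/43 42:61/69/27 41:52/90/62 40:73/128/88 39:71
[... 2144 characters left out ...]
:85/55/30 52:103/65/36 51:142/89/47 50:148/92/48 49:150/93/49 48:149/93/48 47:149/93/48 46:149/91/49 45:148/91/48 44:147/90/48 43:142/89/46 42:50/70/27 41:51/93/37 40:45/120/64 39:49/123/66 38:53/127/70 37:55/129/73 36:56/129/73 35:69/142/86 34:109/184/125 33:112/186/127 32:108/185/125 31:106/183/124 30:105/182/123 29:120/189/135 28:104/183/122 27:104/182/122 26:104/182/123 25:105/182/123 24:104/181/122 23:101/181/119 22:102/181/120 21:102/178/122 20:94/168/114 19:62/130/78 18:11/77/23 17:16/16/17 16:13/10/16 15:54/110/36 14:52/107/33 13:52/107/33 12:52/107/35 11:53/107/34 10:52/105/33 9:53/106/33 8:52/106/33 7:52/107/34 6:52/107/33 5:52/106/33 4:52/106/33 3:52/107/34 2:53/107/34 1:51/106/33
```

The calibration is consistent with the bubble riding about 3 mm above the tube axis, so the bubble is now at about -3 mm. I'll turn 0.13 rad clockwise.

Emit:
carry_out --pt "0 0 0.07 0 0 0 -1" --pt "0 0 0.13 0 0 0 -1" --pt "0 0 0.13 0 0 0 -1" --pt "0 0 0.13 0 0 0 -1" --pt "0 0 0.13 0 0 0 -1"

```text
clock: 18.4
position: [521.2, 130.5, 69.8]
ee_rot: [0.922, -0.386, 0.0, 0.001]
contact_force: [-7.4, -5.4, 25.1]
gripper_width: 31.3
grasp_force: 60.7
```

Emit:
carry_out --pt "0 0 0 0 0 0 -1" --pt "0 0 0 0 0 0 -1" --pt "0 0 0 0 0 0 -1" --pt "0 0 0 0 0 0 -1" --pt "0 0 0 0 0 0 -1"

```text
clock: 19.02
position: [521.2, 130.5, 69.8]
ee_rot: [0.922, -0.386, 0.0, 0.001]
contact_force: [-8.2, -5.5, 24.1]
gripper_width: 30.8
grasp_force: 60.7
```

Run:
```python
from h import *
W=get_image("wrist");a=W["color"].astype(int);cv2.imwrite("pics/t5.png",W["color"])
an=np.radians(7.2);ux=np.array([np.cos(an),np.sin(an)]);uy=np.array([-np.sin(an),np.cos(an)])
c=np.array([539.3,-16.7])+16*ux+1.5*uy
for y in range(0,36,4):
    print(y,*[f"{q@uy:.0f},{q@ux:.0f}:{a[y,x,1]}/{a[y,x,2]}" for x in range(570,620,4) for q in [plane(W,(x,y),80)[:2]-c]])
# height of the foot/pad: gap between brass pad and black foot cannot be seen; print knob grip height
s=read_state();print(s["position"],s["contact_force"],s["wrist_torque"])
```

```text
0 18,-3:21/20 17,-4:113/63 17,-5:133/74 16,-5:131/76 15,-6:131/76 14,-7:129/78 13,-8:126/77 12,-9:98/35 12,-10:91/33 11,-11:83/32 10,-12:71/24 9,-13:86/133 8,-14:86/134
4 19,-3:19/19 18,-4:17/18 17,-5:119/38 17,-6:107/33 16,-7:105/35 15,-8:102/34 14,-9:98/34 13,-10:93/33 12,-11:85/33 12,-12:74/26 11,-13:88/136 10,-14:88/135 9,-14:87/134
8 20,-4:28/14 19,-5:17/16 18,-6:15/15 17,-7:111/37 16,-8:103/34 16,-9:99/36 15,-10:94/33 14,-11:88/33 13,-12:78/30 12,-12:86/133 11,-13:88/136 11,-14:87/135 10,-15:88/136
12 20,-5:89/28 20,-6:10/14 19,-7:18/18 18,-8:12/15 17,-9:100/35 16,-9:95/33 16,-10:88/32 15,-11:80/31 14,-12:73/108 13,-13:88/136 12,-14:88/135 11,-15:89/136 11,-16:89/139
16 21,-6:88/28 20,-7:87/27 20,-7:13/17 19,-8:15/18 18,-9:89/33 17,-10:90/33 16,-11:83/30 16,-12:70/48 15,-13:88/136 14,-14:87/136 13,-15:88/136 12,-16:89/138 11,-17:90/138
20 22,-6:85/25 21,-7:83/24 20,-8:62/20 20,-9:15/16 19,-10:11/13 18,-11:86/32 17,-12:73/25 16,-13:89/137 15,-14:88/136 15,-15:88/136 14,-16:91/138 13,-17:90/139 12,-18:88/136
24 23,-7:83/26 22,-8:79/23 21,-9:75/24 20,-10:12/15 20,-11:13/14 19,-12:77/27 18,-13:89/138 17,-14:88/137 16,-15:88/137 15,-15:90/138 15,-16:92/140 14,-17:89/137 13,-18:86/132
28 24,-8:80/23 23,-9:75/25 22,-10:72/24 21,-11:21/15 20,-12:12/11 19,-13:90/140 19,-13:89/138 18,-14:89/137 17,-15:90/139 16,-16:92/141 15,-17:90/139 15,-18:87/134 14,-19:84/129
32 24,-9:78/26 23,-10:72/24 23,-10:67/23 22,-11:31/16 21,-12:10/10 20,-13:90/138 19,-14:89/137 19,-15:90/139 18,-16:92/142 17,-17:91/139 16,-18:88/137 15,-19:85/130 14,-20:80/122
[521.20580292 130.46610996  69.82419422] [-8.04289029 -5.01981801 23.70979577] [-1.95042415  2.44626528 -0.0311972 ]
```

```bash
python3 -c "
from bench import *
print(job_done())"
```

```text
the job is handed in; nothing more can be done
None
```

I clicked the turntable on to position 0, then pressed the red knob down onto its pad with about 24 N and turned it until the bubble was centred. I handed the job in at about 19 s with the gripper still holding the knob. My last estimate put the bubble within about 1–2 mm of centre, read from the bubble's knob-side end only. The judge's verdict was not shown.

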